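# Open the bifold cupboard, pin it back and fetch the herb jar

## Robot

A 6-joint arm with a two-finger parallel gripper is mounted at the origin on a cart in front of the work surface, level with it; the furniture and walls round the work are solid. World frame = base frame: x ahead of the robot, y to its left, z up, the work surface at z = 0. Lengths are in mm, angles in rad, forces in N, time in s.
With the tool pointing down it reaches from about 275 to 1000 mm from the base axis. Payload 8.4 kg.
Tool frame: the origin (TCP) lies between the finger pads; the fingertips stand 22 mm ahead of it and the grasp point (between the pads) lies 3 mm ahead of it (r.nose_length is the z of the fingertips in the tool frame, in mm); z points along the fingers, y is the line along which they close (so a half turn about z gives the same grasp; the last joint's range is limited). The gripper opens to 85 mm and grips with 20 to 120 N. Pads are 22 mm wide; open, the fingers measure 114 mm over their backs; the gripper's body (76 mm by 85 mm) begins 54 mm behind the grasp point. The pads swing forward as they close: fully open they stand 13 mm farther back than shut.
Start: joints at [1.159, 0.353, 1.633, -0, 1.155, -0.002], TCP at [249.015, 573.254, 253.281] pointing down, gripper open.
Joint ranges: [-2.63, 2.63], [-0.92, 2.1], [0.06, 2.66], [-1.3, 4.44], [0, 2.69], [-3.02, 3.02]. Speed limits (rad/s): [2.22, 2.22, 2.79, 3.14, 3.14, 3.14].

## Interface

Orientations are given as [roll, pitch, yaw] about the fixed x, y, z axes, in that order (R = Rz(yaw) Ry(pitch) Rx(roll)).
In Python, from rig import r gives the robot as it stands.
- The arm moves only by the shell command python3 steer.py 'ROWS' [FORCE]. ROWS is a JSON object whose key "increments" holds a list of rows, 1 to 5 of them, each of 7 numbers: a rotation vector rx, ry, rz in rad, then dx, dy, dz in mm, then the opening from 0.0 (shut) to 1.0 (fully open); each row shifts and turns the commanded pose from where the row before left it, along the tool's axes as they then stand; what a row does not reach is not made up. A row lasts 1/12 s, in which the tool goes at most 41.7 mm and 0.125 rad, less where a joint would pass 70% of its speed; a pose out of reach is approached as far as the arm can. The fingers move at their own pace and stop on an object; FORCE is the grip in N (left out, the last holds). Time passes only in rows, so rows that do not move let the fingers close. It prints the time, the measured TCP pose, the force, the opening and the grip force at its end. Input that does not fit is refused with a message, and nothing moves.
- r.sense(): the state, without advancing time (a new reading comes with each control period).
- r.grab_frame(name): name is "scene" or "top" or "wrist"; returns the picture (480x640x3 uint8, red, green, blue); there is no depth.
- r.camera_params(name): a dict with "fx", "fy", "cx", "cy" (pixels), "rvec" (rotation vector, rad) and "tvec" (3), from world to camera coordinates, as OpenCV has them. Camera axes: x right, y down, z forward; pixel columns grow to the right and rows downward; lengths in mm; the calibration is good to about 2 mm. A picture is of the moment at which its call begins: read the wrist's pose just before it. camera_params takes no time and is no camera call; for the wrist camera it gives the pose at the moment of the call.
- r.sign_off(): hands the job in; it is judged then, once.
The state is a dict: "clock": time; "qpos": joint angles; "qvel": joint speeds; "joint_efforts": joint torques, N m; "eef_pos": TCP position; "tcp_rot": TCP orientation; "contact_force": force on the tool from outside, world axes, zero at the start; "wrist_torque": the same for the moment, N m; "opening": opening from 0.0 (shut) to 1.0 (fully open); "grasp_force": force on a finger pad.
Only numpy, scipy, OpenCV 4.12 (cv2) and the standard library are available. Lean on these libraries where they do the work, as an engineer would, in place of code of your own. Each camera call takes 0.05 s, during which the arm holds its last target. There are 200 camera calls.

## Task

The counter cupboard is locked shut: pull its lock pin up, fold the two-panel door fully open by its handle, and push the pin right down again so that it holds the door open. Then take the herb jar (the straight jar with the wide flat cap, not the dome-topped sugar shaker) out of the cupboard and stand it upright on the counter in front, without disturbing the other things.

Things in the scene. Friction and masses are not known exactly. Their poses are not given: they have to be found in the camera images.
- cupboard: Low oak cupboard on the counter, 300 mm wide, 176 deep, 266 high, fixed. Origin at counter height under the middle of the door's pivot line at its front; x points into the cupboard, y to its left. Opening from y -130 to +130 mm; floor at z 15 mm with no sill; an aluminium rail (cupboard x -15 to +36 mm, z 250 to 266 mm) spans its top front edge. Inside 160 mm deep.
- door_hinge (a point): On the upright pivot line of the left door panel at the left jamb: cupboard x 0, y 135 mm, z 222 mm. Two 14 mm thick panels, 135 mm long each, close the cupboard; their pivot lines lie in their back faces.
- door_fold (a point): On the upright hinge line between the two panels, z 222 mm. As the door opens the fold comes out toward the robot: cupboard x = -0.135 sin t, y = 0.135 - 0.135 cos t, where t = 0.05 + joint door.
- door_runner (a point): Where the leading (right) panel's free edge hangs from a dark steel runner block (46 x 30 x 12 mm) on top of the rail, z 267 mm. As the door opens it slides to the left along the rail: cupboard x = 0, y = 0.135 - 0.270 cos t, where t = 0.05 + joint door.
- door (a joint): Fold of the door, rad: 0 shut, 1.40 at the open stop. t = 0.05 + joint is the angle of each panel to the closed plane; the leading panel, which carries the handle, turns counter-clockwise seen from above by t, the left panel clockwise by t. Light hinge friction: the door stays where it is left.
- lock_pin (a joint): Height of the lock pin, m: 0 down (locking), 0.022 fully up. A ball detent in the first 10 mm takes up to about 10 N either way; higher up it stays where it is left. The pin rides in the runner; down, it stands 16 mm deep in a rail hole: one for the shut door, one met at the open stop. Up 17 mm or more it clears the rail; between the holes it cannot go down.
- pin_knob (a point): Middle of the grip of the pin's black mushroom knob, 27 mm across; its top is 8 mm higher, and below 10 mm lower it narrows to 14 mm. On the pin's upright axis, 21 mm behind the door's pivot line, free on all sides above the runner.
- door_handle (a point): Grip point of the upright steel bar handle, 12 mm thick, z 190 to 242 mm (point at 222), a leg at each end to the leading panel, 36 mm clear of its face. Cupboard x = -0.105 sin t - 0.050 cos t, y = 0.135 - 0.165 cos t - 0.050 sin t, t = 0.05 + joint door: 30 mm from the fold, 50 mm out from the panel's back face. The legs point into the cupboard when shut and turn with the panel.
- herb_jar: The thing to fetch: straight-sided glass jar with a wide flat yellow cap and dried herbs in it, 42 mm across, 96 mm high, 0.1 kg, upright in the front right of the cupboard behind the shut door, 35 mm or more free at either side; origin at the centre of its underside, z up. With the door open it can be pinched across its sides, gripper tilted 30 to 45 degrees, and drawn straight out.
- sugar_shaker: Bystander: glass shaker with a grey domed top, 44 mm across, 90 mm high, in the front left of the cupboard; origin at the centre of its underside
- tea_tin: Bystander: orange tea tin with a wooden lid, 97 mm square, 130 mm high, in the back left of the cupboard; origin at the centre of its underside
- espresso_cup_1: Bystander: striped espresso cup, 65 mm across with a handle, 50 mm high, in the back right of the cupboard; origin at the centre of its underside
- espresso_cup_2: Bystander: striped espresso cup of the same kind on the cupboard's roof; origin at the centre of its underside

How it is judged (in metres and radians):
On the way, in this order (a step that is already met when the one before it is completed fails the run):
1. the lock pin is pulled up clear of the rail while the door is still shut (value of joint lock_pin above 0.015 m and value of joint door below 0.25 rad), for 0.2 s.
2. the door is folded fully open (value of joint door above 1.34 rad), for 0.2 s.
3. the pin is pushed fully down with the door open (value of joint lock_pin below 0.003 m and value of joint door above 1.36 rad), for 0.2 s.
4. the herb jar is out of the cupboard (x of herb_jar in the frame of cupboard below -0.025 m), for 0.2 s.
At the end, for the whole second after the job is handed in: The door is folded to its open stop (joint above 1.36 rad) with the pin fully down (below 3 mm) in the open hole, and the herb jar stands upright and still on the counter with its centre at least 30 mm in front of the door's pivot line; the other things are where they were (all of step 3 and x of herb_jar in the frame of cupboard below -0.03 m and height (world z) of herb_jar between -0.006 and 0.006 m and angle between herb_jar's own z axis and vertical below 0.1 rad and linear speed of herb_jar below 0.02 m/s); the robot touches nothing.
It fails at once if another thing in or on the cupboard is shifted by more than 30 mm or knocked over (distance of any of sugar_shaker, tea_tin, espresso_cup_1, espresso_cup_2 from where it was at the start of the episode above 0.03 m or angle between sugar_shaker's own z axis and vertical above 0.7 rad).
It fails at once if the herb jar is tipped over (angle between herb_jar's own z axis and vertical above 0.7 rad).
It also fails if it takes over 64 s, if anything falls off the work surface, if the arm or the gripper's body presses on something with over 40 N, if the wrist force passes 120 N, or if a joint passes its speed limit or range.

## Working session

There is one attempt and no reset: what is moved stays moved. The work goes in short steps, Python scripts to look and compute and a shell command to move; the robot and the scene stay as the last step left them, time stands still between calls to the robot, and variables do not carry over. Pictures are saved under pics/ and viewed, at most 10 in all, crops included, and the job is handed in when it is done.

```bash
ls; mkdir -p pics
python3 - <<'E'
from rig import r
import cv2
print(r.sense())
for n in("scene","top"):
    print(n,r.camera_params(n)); cv2.imwrite(f"pics/{n}0.png",r.grab_frame(n)[:,:,::-1])
E
```

```text
pics
rig.py
steer.py
  3 rig.py
  5 steer.py
  8 total
{'clock': 0.0, 'qpos': array([ 1.15858051e+00,  3.53644734e-01,  1.63409752e+00,  3.94510157e-05,
        1.15518437e+00, -2.37020349e-03]), 'qvel': array([ 0.00078385, -0.00030293, -0.00070606, -0.00077586,  0.00114459,
        0.00040115]), 'joint_efforts': array([ 2.06465156e-03, -6.05237174e+01, -3.42087293e+01,  1.93959067e-05,
        8.94489902e-03, -1.68030187e-06]), 'eef_pos': array([248.84660402, 572.86672983, 252.57945278]), 'tcp_rot': array([-3.14025878e+00, -3.92329176e-05,  2.73173106e+00]), 'contact_force': array([ 0.60274705,  0.4933359 , -0.07348751]), 'wrist_torque': array([ 0.03785369,  0.01496492, -0.04127929]), 'grasp_force': 0.0, 'opening': 0.9968823816665919}
scene {'fx': 473.0930143350967, 'fy': 473.0930143350967, 'cx': 320.53947401543525, 'cy': 243.60654675194039, 'rvec': array([ 1.62166412, -1.35905036,  0.91074537]), 'tvec': array([237.04180839, 453.48199776, 319.21758422])}
top {'fx': 581.0363930099916, 'fy': 581.0363930099916, 'cx': 318.8664485743249, 'cy': 235.5538666158506, 'rvec': array([ 1.87896124, -1.75422768,  0.65131882]), 'tvec': array([309.2139519 , 636.58880436, 757.95258304])}
```

View pics/scene0.png

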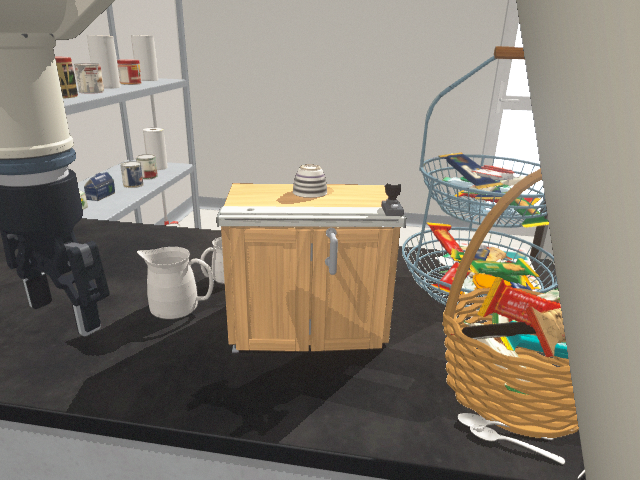

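View pics/top0.png

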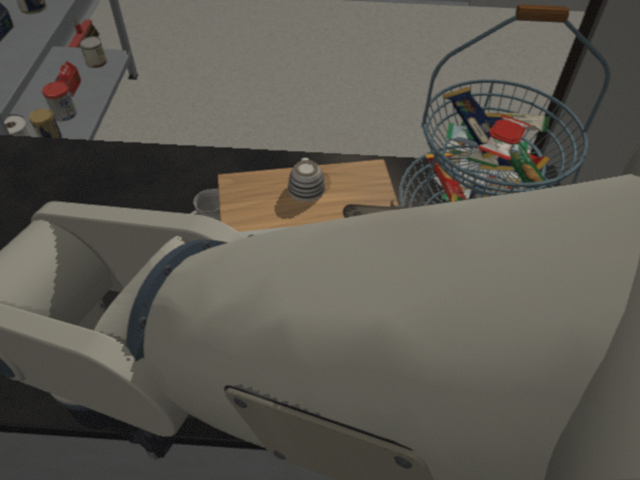

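The scene view shows the cupboard facing the camera: handle at about (333,250), black knob (393,190), rail (218–403, ~220). In the top view the arm hides the front, but the roof's back edge (219,175)–(388,160) is visible. I'll enlarge both for exact corners.

Run:
```python
import cv2,numpy as np
a=cv2.imread("pics/scene0.png")[160:360,210:410]; b=cv2.imread("pics/top0.png")[145:245,205:405]
a=cv2.resize(a[:75],None,fx=4,fy=4,interpolation=cv2.INTER_CUBIC); b=cv2.resize(b[:75],None,fx=4,fy=4,interpolation=cv2.INTER_CUBIC)
cv2.imwrite("pics/zoom.png",np.vstack([a,b]))
```

```text
(no output)
```

View pics/zoom.png

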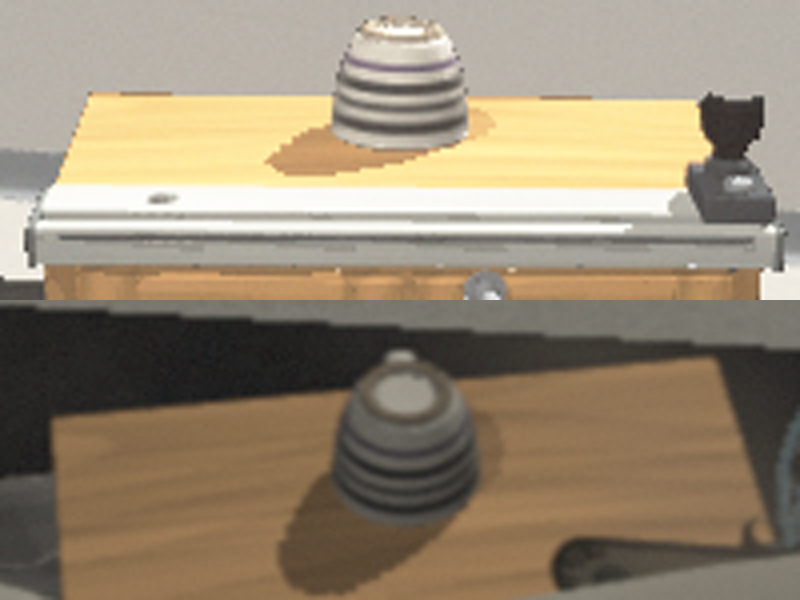

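The zoom shows: rail front-top corners (219.5,215) and (404.5,217) in the scene view, open-position hole (250.7,209.7), knob middle (393,191), roof back-left (232.5,183.2); in the top view the roof's back corners are (218,174.5) and (384.5,159.5).

```bash
cat > h.py <<'E'
import numpy as np, cv2
from scipy.spatial.transform import Rotation as Ro
from rig import r
def ray(c,p):
    if isinstance(c,str): c=r.camera_params(c)
    R=Ro.from_rotvec(c["rvec"]).as_matrix(); o=-R.T@c["tvec"]
    d=R.T@[(p[0]-c["cx"])/c["fx"],(p[1]-c["cy"])/c["fy"],1]
    return o,d/np.linalg.norm(d)
def plane(c,p,z):
    o,d=ray(c,p); return o+d*(z-o[2])/d[2]
def tri(rs):
    A=sum(np.eye(3)-np.outer(d,d) for o,d in rs); b=sum((np.eye(3)-np.outer(d,d))@o for o,d in rs)
    return np.linalg.solve(A,b)
E
python3 - <<'E'
from h import *
np.set_printoptions(precision=1,suppress=True)
for n,p in dict(fl=(219.5,215),fr=(404.5,217),hole=(250.7,209.7),bl=(232.5,183.2)).items(): print(n,plane("scene",p,266))
for n,p in dict(bl=(218,174.5),br=(384.5,159.5)).items(): print(n,plane("top",p,266))
print("tri bl",tri([ray("scene",(232.5,183.2)),ray("top",(218,174.5))]))
print(ray("scene",(0,0))[0],ray("top",(0,0))[0],plane("scene",(393,191),297))
c=r.camera_params("wrist");s=r.sense();R=Ro.from_euler('xyz',s["tcp_rot"]).as_matrix()
Rc=Ro.from_rotvec(c["rvec"]).as_matrix();print("cam in tool",R.T@(-Rc.T@c["tvec"]-s["eef_pos"]),(Rc@R).T,c["fx"],"tool R",R)
E
```

```text
fl [533.2 496.8 266. ]
fr [591.8 203.1 266. ]
hole [568.3 455.6 266. ]
bl [703.8 533.  266. ]
bl [707.2 536.1 266. ]
br [769.3 243.5 266. ]
tri bl [709.6 535.9 264. ]
[-144.7  231.1  537.9] [-15.4 325.1 984.6] [629.1 225.2 297. ]
cam in tool [  80.4    0.5 -120.5] [[ 0.  -0.9 -0.3]
 [ 1.  -0.   0. ]
 [-0.  -0.3  0.9]] 384.44221903606217 tool R [[-0.9  0.4 -0. ]
 [ 0.4  0.9 -0. ]
 [ 0.  -0.  -1. ]]
```
Front edge fl→fr: length 299.5 good. direction right = (58.6,-293.7)/299.5 → (0.1957,-0.981). Yaw: cupboard y axis = (-0.1957,0.981) → yaw = 0.197. x axis=(0.981,0.196). Back: br-bl = (62.1,-292.6) → 0.209. Ok yaw≈0.20.
Rail front at cupboard x=-15. Mid front = (562.5,350) → origin = +15*x = (577.2,352.9). Check with back: mid back (738.2,389.8); depth 176 from? body 176 deep: origin at front pivot line... back at x=? diff from origin=(161,36.9) → along x 165.2... hmm, maybe 176 = from -15..161? or back at 161-ish +. Hole: x=21,y=102.5: origin+21*(.981,.197)+102.5*(-.197,.98)= (577.2+20.6-20.2, 352.9+4.1+100.5)=(577.6,457.5). Measured (568.3,455.6). Hmm 9 off in x: measured depth would be x=11... The hole center pixel 209.7. Rail spans -15..36 => center hole 21 is past middle. In zoom rail top from v=187 to 220; front edge 220→-15, 187→36: hole 199 → ~ x 15. Perhaps the front edge at 215 isn't the front top; there's a ridge at v=215-ish. Whatever; the visible far side of hole may be hidden... Hole center appears at 12.. if front edge were actually at x=-8.. Refine with wrist camera.

Cupboard yaw ≈ 0.20 rad, origin ≈ (577,353); the front edge measures 299.5 mm wide against 300, so the measurement checks out. Next I turn the tool to line up with the cupboard while going up.

```bash
python3 steer.py '{"increments":[[0,0,-0.122,0,0,-33,1],[0,0,-0.122,0,0,-33,1],[0,0,-0.122,0,0,-33,1],[0,0,-0.122,0,0,-33,1],[0,0,-0.122,0,0,-33,1]]}' 40
```

```bash
cat >> h.py <<'E'
O=np.array([577.2,352.9,0]); YAW=0.2
def setC(o,y): global O,YAW; O=np.array(o,float); YAW=y
def c2w(p): return O+Ro.from_euler('z',YAW).apply(p)
def w2c(p): return Ro.from_euler('z',YAW).inv().apply(np.array(p)-O)
def go(target,tilt=0,dyaw=0):
    """tool-axis shift to world target + rotvec to orientation: y=+Yc turned by dyaw, z down tilted forward by tilt"""
    s=r.sense(); R=Ro.from_euler('xyz',s["tcp_rot"])
    W=Ro.from_euler('z',YAW+dyaw)*Ro.from_matrix(np.array([[-1,0,0],[0,1,0],[0,0,-1.]]).T)*Ro.from_euler('y',tilt)
    print("rotvec",(R.inv()*W).as_rotvec().round(3),"d",R.inv().apply(np.array(target)-s["eef_pos"]).round(1),"q",s["qpos"].round(2))
E
python3 - <<'E'
from h import *
go((500,350,420)); go((500,350,420),.5)
E
```

```text
clock: 0.52
eef_pos: [248.8, 572.9, 419.5]
tcp_rot: [-3.141, -0.0, -2.935]
contact_force: [0.6, 0.4, -0.5]
opening: 0.998
grasp_force: 0.0
rotvec [-0.001 -0.     0.006] d [-200.2 -269.6   -0.4] q [ 1.16  0.25  1.42  0.    1.48 -0.62]
rotvec [-0.002  0.5    0.006] d [-200.2 -269.6   -0.4] q [ 1.16  0.25  1.42  0.    1.48 -0.62]
```

```bash
python3 steer.py '{"increments":[[0,0,0,-22,-30,0,1],[0,0,0,-22,-30,0,1],[0,0,0,-22,-30,0,1],[0,0,0,-22,-30,0,1],[0,0,0,-22,-30,0,1]]}' >/dev/null;  python3 steer.py '{"increments":[[0,0,0,-22,-30,0,1],[0,0,0,-22,-30,0,1],[0,0,0,-22,-30,0,1],[0,0,0,-22,-30,0,1],[0,0,0,0,0,0,1]]}'
python3 - <<'E'
from h import *
import json
def snap(n,k):
    c=r.camera_params(n); f=r.grab_frame(n); cv2.imwrite(f"pics/{k}.png",f[:,:,::-1]); json.dump({a:np.array(b).tolist() for a,b in c.items()},open(f"pics/{k}.json","w"))
snap("wrist","w1"); snap("top","t1")
E
```

```text
clock: 1.35
eef_pos: [500.6, 343.7, 417.7]
tcp_rot: [-3.139, 0.001, -2.946]
contact_force: [-0.7, -0.7, -0.2]
opening: 1.0
grasp_force: 0.0
```

View pics/w1.png

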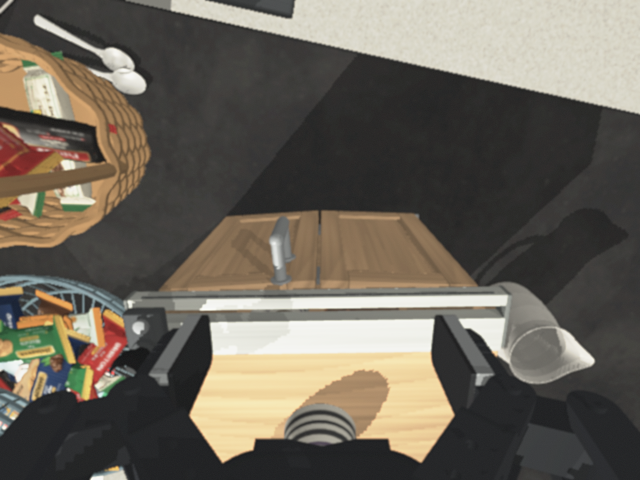

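The wrist view shows the cupboard from above with the robot side at the top: handle bar about (275,237), rail front edge around row 295 from x≈130 to 508, runner with bright bolt at (140,325); the knob is partly hidden by the left finger. The wire basket lies to its right. I'll check the basket's clearance and move above the knob.

Run:
```python
from h import *
import json
np.set_printoptions(precision=1,suppress=True)
w=json.load(open("pics/w1.json"))
print("basket upper rim left",tri([ray("scene",(420,165)),ray("top",(424,122))]))
print("basket wooden handle",tri([ray("scene",(497,53)),ray("top",(518,13))]))
for n,p in dict(fl=(508,290),fr=(128,297)).items(): print(n,plane(w,p,266),w2c(plane(w,p,266)))
print("rail bolt/runner",w2c(plane(w,(140,325),278)))
print("handle top 242",w2c(plane(w,(275,238),242)))
k=c2w((21,-135,0)); k[2]=400; print("knob",k); go(k)
```

```text
basket upper rim left [853.5 171.9 288.2]
basket wooden handle [858.3  55.6 510.1]
fl [523.2 496.2 266. ] [-24.5 151.2 266. ]
fr [587.4 205.5 266. ] [ -19.3 -146.5  266. ]
rail bolt/runner [  -1.4 -134.4  278. ]
handle top 242 [-59.9 -31.9 242. ]
knob [624.6 224.8 400. ]
rotvec [-0. -0. -0.] d [-100.8 -144.8   17.7] q [ 0.6  0.2  1.5  0.   1.5 -1.2]
```

```bash
python3 steer.py '{"increments":[[0,0,0,-20,-29,6,1],[0,0,0,-20,-29,6,1],[0,0,0,-20,-29,6,1],[0,0,0,-20,-29,6,1],[0,0,0,-20,-29,6,1]]}' >/dev/null;  python3 steer.py '{"increments":[[0,0,0,0,0,0,1],[0,0,0,0,0,0,1]]}'
cat >> h.py <<'E'
import json
def snap(n,k):
    c=r.camera_params(n); f=r.grab_frame(n); cv2.imwrite(f"pics/{k}.png",f[:,:,::-1]); json.dump({a:np.array(b).tolist() for a,b in c.items()},open(f"pics/{k}.json","w"))
def J(k): return json.load(open(f"pics/{k}.json"))
E
python3 - <<'E'
from h import *
snap("wrist","w2"); snap("top","t2")
cv2.imwrite("pics/cmb.png",np.hstack([cv2.resize(cv2.imread("pics/w2.png"),(400,300)),cv2.resize(cv2.imread("pics/t2.png"),(400,300))]))
E
```

```text
clock: 2.03
eef_pos: [623.5, 225.8, 387.2]
tcp_rot: [3.141, -0.002, -2.943]
contact_force: [0.1, 0.4, 0.8]
opening: 0.998
grasp_force: 0.0
```

View pics/w2.png

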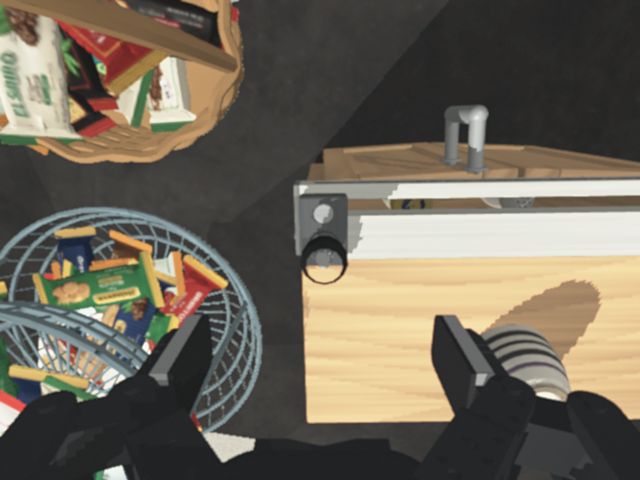

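The knob top is a black ring centred at (325,259), ~46 px across; runner bolt at (323,213), handle bar top at (478,113), rail front-right corner (297,183), roof back-right corner (307,422).

Run:
```python
from h import *
np.set_printoptions(precision=1,suppress=True)
w=J("w2")
k=tri([ray(w,(325,259)),ray("scene",(393,185))]); print("knob top",k,w2c(k), 46*np.linalg.norm(k-ray(w,(0,0))[0])/w["fx"])
for n,p,z in [("fr",(297,183),266),("br",(307,422),266),("bolt",(323,213),278),("handle",(478,113),242),("railback",(345,257),266),("hole?",(325,259),300)]: print(n,w2c(plane(w,p,z)))
h=tri([ray(w,(478,113)),ray(J("w1"),(276,238))]);print("handle top tri",h,w2c(h))
h=tri([ray(w,(478,113)),ray("scene",(332,234))]);print("handle top tri scene",h,w2c(h))
```

```text
knob top [619.8 226.6 310.2] [  16.7 -132.3  310.2] 25.363023335656482
fr [ -17.5 -149.2  266. ]
br [ 171.4 -145.2  266. ]
bolt [  -1.1 -132.8  278. ]
handle [-59.4 -30.9 242. ]
railback [  32.5 -117.9  266. ]
hole? [  20.7 -131.8  300. ]
handle top tri [524.9 310.7 241.9] [-59.6 -31.  241.9]
handle top tri scene [525.9 310.3 251.8] [-58.7 -31.5 251.8]
```

```bash
sed -i 's/^O=.*/O=np.array([574.3,354.4,0]); YAW=0.2/' h.py
python3 - <<'E'
from h import *
go((621,226.6,305))
E
python3 steer.py '{"increments":[[0,0,0,2.3,0.5,25,0.6],[0,0,0,0,0,25,0.6],[0,0,0,0,0,20,0.6],[0,0,0,0,0,12,0.6],[0,0,0,0,0,0,0.6]]}' 60
```

```text
rotvec [ 0.001 -0.001  0.001] d [ 1.7 -0.3 83.2] q [ 0.35  0.32  1.38  0.    1.44 -1.42]
clock: 2.55
eef_pos: [619.2, 226.9, 303.9]
tcp_rot: [-3.141, -0.004, -2.94]
contact_force: [-0.0, 0.1, -0.6]
opening: 0.598
grasp_force: 0.0
```

```bash
python3 steer.py '{"increments":[[0,0,0,-1,0,0,0],[0,0,0,0,0,0,0],[0,0,0,0,0,0,0],[0,0,0,0,0,0,0],[0,0,0,0,0,0,0]]}' 60
```

```text
clock: 2.97
eef_pos: [622.9, 226.8, 308.2]
tcp_rot: [3.14, 0.003, -2.941]
contact_force: [-1.6, 3.3, 6.4]
opening: 0.285
grasp_force: 58.9
```

```bash
python3 steer.py '{"increments":[[0,0,0,0,0,-5,0],[0,0,0,0,0,-5,0],[0,0,0,0,0,-5,0],[0,0,0,0,0,-5,0],[0,0,0,0,0,-1,0]]}' ; python3 steer.py '{"increments":[[0,0,0,0,0,0,0],[0,0,0,0,0,0,0],[0,0,0,0,0,0,0]]}'
```

```text
clock: 3.38
eef_pos: [622.6, 226.6, 328.5]
tcp_rot: [3.141, 0.002, -2.941]
contact_force: [0.4, 4.5, -2.3]
opening: 0.282
grasp_force: 60.9
clock: 3.63
eef_pos: [622.6, 226.6, 327.9]
tcp_rot: [3.14, 0.002, -2.941]
contact_force: [0.6, 4.3, 0.8]
opening: 0.285
grasp_force: 61.2
```

```bash
python3 steer.py '{"increments":[[0,0,0,0,0,0,0.7],[0,0,0,0,0,0,0.7],[0,0,0,0,0,-12,0.7],[0,0,0,0,0,-25,0.7],[0,0,0,0,0,-25,0.7]]}'
python3 - <<'E'
from h import *
t=.05;p=np.array([-.105*np.sin(t)-.05*np.cos(t),.135-.165*np.cos(t)-.05*np.sin(t),.330])*1000
print(p,c2w(p)); go(c2w(p),0,0.05)
E
```

```text
clock: 4.05
eef_pos: [621.7, 225.3, 389.8]
tcp_rot: [-3.141, -0.002, -2.942]
contact_force: [1.1, 0.6, -0.4]
opening: 0.704
grasp_force: 0.0
[-55.18532579 -32.29275143 330.        ] [526.63028592 311.78732187 330.        ]
rotvec [-0.001 -0.002 -0.05 ] d [ 75.9 103.7  59.9] q [ 0.35  0.32  1.38 -0.    1.44 -1.42]
```

```bash
python3 steer.py '{"increments":[[0,0,0,19,26,5,0.7],[0,0,0,19,26,5,0.7],[0,0,0,19,26,5,0.7],[0,0,-0.05,19,26,20,0.7],[0,0,0,0,0,25,0.7]]}' >/dev/null; python3 steer.py '{"increments":[[0,0,0,0,0,0,0.7],[0,0,0,0,0,0,0.7]]}'
python3 - <<'E'
from h import *
snap("wrist","w3"); s=cv2.resize(r.grab_frame("scene")[150:300,200:420,::-1],None,fx=3,fy=3)
w=cv2.resize(cv2.imread("pics/w3.png")[150:],None,fx=.4,fy=.4); 
im=np.zeros((600,800,3),np.uint8); im[:450,:660]=s; im[450:450+132,:256]=w; cv2.imwrite("pics/c3.png",im)
E
```

```text
clock: 4.63
eef_pos: [526.7, 312.4, 329.3]
tcp_rot: [-3.14, -0.002, -2.891]
contact_force: [0.4, -0.9, 0.7]
opening: 0.699
grasp_force: 0.0
```

View pics/w3.png

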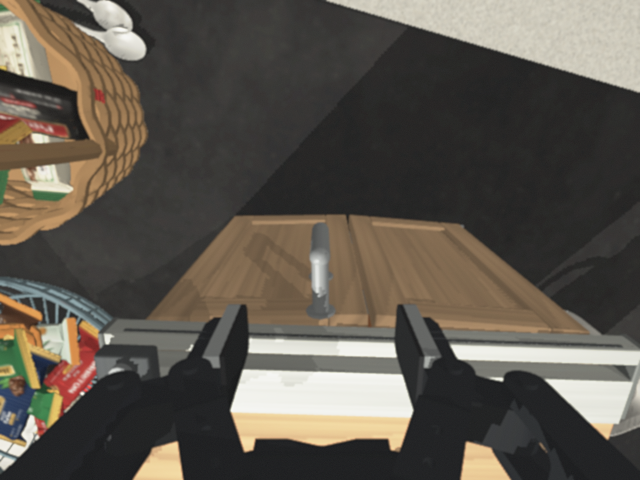

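Handle bar top is at (318,258), centred between the fingers (≈210–430). I'll check its position, and the knob's rise in the scene view, numerically.

Run:
```python
from h import *
np.set_printoptions(precision=1,suppress=True)
print(w2c(plane(J("w3"),(318,258),242)), w2c(tri([ray(J("w3"),(318,258)),ray(J("w2"),(478,113))])))
f=r.grab_frame("scene")
for n,g in(("old",cv2.imread("pics/scene0.png")),("new",f)):
    m=(g[150:222,380:406].max(2)<50); print(n,[(150+i,int(v)) for i,v in enumerate(m.sum(1)) if v])
go(c2w((-56,-32.5,230)),0,.05)
```

```text
[-54.8 -34.  242. ] [-56.6 -34.2 246.1]
old []
new [(151, 1), (174, 2), (176, 1), (182, 1)]
rotvec [ 0.  0. -0.] d [  3.   -0.5 101.1] q [ 0.5  0.3  1.6 -0.   1.3 -1.3]
```

```bash
python3 - <<'E'
from h import *
f=r.grab_frame("scene")
for g in(cv2.imread("pics/scene0.png"),f): print(g[160:212:2,392].max(1))
E
python3 steer.py '{"increments":[[0,0,0,1.5,-1,20,0.7],[0,0,0,0,0,20,0.6],[0,0,0,0,0,20,0.6],[0,0,0,0,0,20,0.6],[0,0,0,0,0,20,0.6]]}';python3 steer.py '{"increments":[[0,0,0,0,0,0,0],[0,0,0,0,0,0,0],[0,0,0,0,0,0,0],[0,0,0,0,0,0,0],[0,0,0,0,0,0,0]]}' 40
```

```text
[185 183 182 184 186 184 183 183 183 184 184 183 184  65  59  63  57  60
  54  58  87  87 142 139  97  87]
[192 193 192 193 193 192 193  52  60  58  53  54  53  57  68 123 145 143
 148 146 127  83 184 133  85  80]
clock: 5.25
eef_pos: [527.0, 311.2, 229.6]
tcp_rot: [3.141, 0.002, -2.893]
contact_force: [0.5, 0.3, 0.7]
opening: 0.6
grasp_force: 0.0
clock: 5.67
eef_pos: [527.1, 311.3, 231.2]
tcp_rot: [-3.141, 0.003, -2.891]
contact_force: [1.7, -4.5, 3.9]
opening: 0.127
grasp_force: 39.1
```

Run:
```python
from h import *
P=lambda t:np.array([-105*np.sin(t)-50*np.cos(t),135-165*np.cos(t)-50*np.sin(t),0])
for i in range(14):
    t=.05+.1*i; d=P(t+.1)-P(t); print(round(t,2),round(-d[0]*np.cos(t)-d[1]*np.sin(t),1),round(-d[0]*np.sin(t)+d[1]*np.cos(t),1))
```

```text
0.05 10.1 -2.8
0.15 9.4 -0.2
0.25 8.3 2.2
0.35 6.6 4.4
0.45 4.6 6.1
0.55 2.3 7.5
0.65 -0.3 8.3
0.75 -3.0 8.6
0.85 -5.7 8.4
0.95 -8.2 7.7
1.05 -10.6 6.5
1.15 -12.7 4.8
1.25 -14.4 2.7
1.35 -15.7 0.3
```

```bash
python3 steer.py '{"increments":[[0,0,-0.1,10.1,-2.8,0,0],[0,0,-0.1,9.4,-0.2,0,0],[0,0,-0.1,8.3,2.2,0,0],[0,0,-0.1,6.6,4.4,0,0],[0,0,-0.1,4.6,6.1,0,0]]}'
```

```text
clock: 6.08
eef_pos: [485.5, 303.6, 231.2]
tcp_rot: [-3.14, 0.004, -2.387]
contact_force: [4.4, 0.4, 1.9]
opening: 0.123
grasp_force: 39.9
```

```bash
python3 steer.py '{"increments":[[0,0,-0.1,2.3,7.5,0,0],[0,0,-0.1,-0.3,8.3,0,0],[0,0,-0.1,-3,8.6,0,0],[0,0,-0.1,-5.7,8.4,0,0],[0,0,-0.1,-8.2,7.7,0,0]]}'
python3 - <<'E'
from h import *
t=1.05;P=np.array([-105*np.sin(t)-50*np.cos(t),135-165*np.cos(t)-50*np.sin(t),0])
print(P,w2c(r.sense()["eef_pos"]))
E
```

```text
clock: 6.5
eef_pos: [457.4, 340.2, 231.1]
tcp_rot: [3.141, -0.0, -1.887]
contact_force: [-3.5, -5.2, 9.1]
opening: 0.124
grasp_force: 40.6
[-115.95799108    9.52961582    0.        ] [-117.355052      9.26185571  231.10946   ]
```

Tracking within 2 mm. I continue to the open stop, slightly beyond to press against it.

```bash
python3 steer.py '{"increments":[[0,0,-0.1,-10.6,6.5,0,0],[0,0,-0.1,-12.7,4.8,0,0],[0,0,-0.1,-14.4,2.7,0,0],[0,0,-0.1,-15.7,0.3,0,0],[0,0,-0.02,-4,0,0,0]]}'; python3 steer.py '{"increments":[[0,0,0,0,0,0,0],[0,0,0,0,0,0,0]]}'
python3 - <<'E'
from h import *
t=1.45;P=np.array([-105*np.sin(t)-50*np.cos(t),135-165*np.cos(t)-50*np.sin(t),0])
print(P,w2c(r.sense()["eef_pos"]),r.sense()["qpos"].round(2))
E
```

```text
clock: 6.92
eef_pos: [450.2, 399.1, 230.7]
tcp_rot: [3.138, -0.005, -1.464]
contact_force: [-9.4, -28.5, 21.2]
opening: 0.129
grasp_force: 42.9
clock: 7.08
eef_pos: [450.3, 398.9, 230.8]
tcp_rot: [3.138, -0.003, -1.471]
contact_force: [-10.8, -11.4, 13.5]
opening: 0.124
grasp_force: 42.0
[-110.26000253   65.4813935     0.        ] [-112.71757669   68.27099314  230.81262777] [ 0.72  0.34  1.7  -0.    1.1  -2.52]
```

```bash
python3 steer.py '{"increments":[[0,0,0,0,0,0,0.5],[0,0,0,0,0,0,0.5],[0,0,0,0,0,0,0.5],[0,0,0,0,0,-25,0.5],[0,0,0,0,0,-35,0.5]]}';python3 steer.py '{"increments":[[0,0,0.12,0,0,-35,0.5],[0,0,0.12,0,0,-35,0.5],[0,0,0.12,0,0,-35,0.5],[0,0,0.12,0,0,0,0.5],[0,0,0.12,0,0,0,0.5]]}' >/dev/null;python3 steer.py '{"increments":[[0,0,0.12,0,0,0,0.5],[0,0,0.12,0,0,0,0.5],[0,0,0.12,0,0,0,0.5],[0,0,0.12,0,0,0,0.5],[0,0,0.12,0,0,0,0.5]]}' >/dev/null; python3 steer.py '{"increments":[[0,0,0.12,0,0,0,0.5],[0,0,0.11,0,0,0,0.5]]}'
python3 - <<'E'
from h import *
go(c2w((21,102.5,400)))
E
```

```text
clock: 7.5
eef_pos: [450.9, 399.3, 287.1]
tcp_rot: [3.137, -0.003, -1.471]
contact_force: [0.6, 0.1, 0.7]
opening: 0.503
grasp_force: 0.0
clock: 8.5
eef_pos: [452.2, 400.5, 394.6]
tcp_rot: [3.141, 0.001, -2.908]
contact_force: [-0.1, -0.2, 0.4]
opening: 0.501
grasp_force: 0.0
rotvec [0.001 0.001 0.034] d [-132.5   28.5   -5.4] q [ 0.72  0.22  1.5   0.    1.42 -1.08]
```

```bash
python3 steer.py '{"increments":[[0,0,0.034,-33,7,-1,0.5],[0,0,0,-33,7,0,0.5],[0,0,0,-33,7,0,0.3],[0,0,0,-33,7,0,0],[0,0,0,0,0,0,0]]}';python3 steer.py '{"increments":[[0,0,0,0,0,0,0],[0,0,0,0,0,0,0]]}'
python3 - <<'E'
from h import *
snap("wrist","w4")
E
```

```text
clock: 8.92
eef_pos: [579.5, 457.2, 393.1]
tcp_rot: [-3.141, 0.001, -2.937]
contact_force: [-0.8, -1.0, -0.9]
opening: 0.081
grasp_force: 0.0
clock: 9.08
eef_pos: [574.9, 455.7, 394.9]
tcp_rot: [-3.142, -0.001, -2.936]
contact_force: [0.2, 1.0, 0.1]
opening: -0.003
grasp_force: 0.0
```

View pics/w4.png

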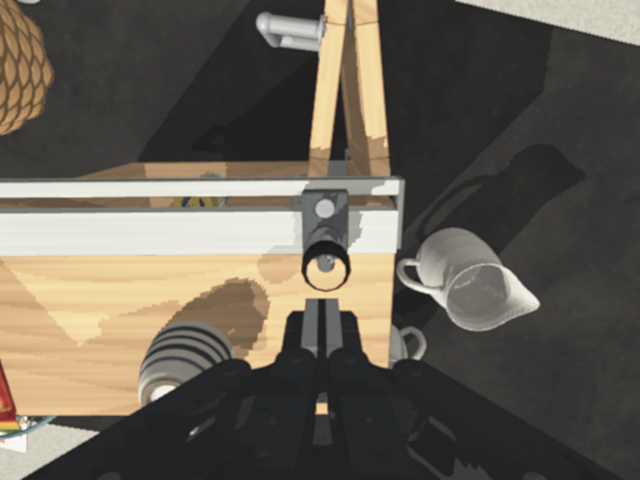

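The door is folded open; the raised knob's ring is centred at (326,266), bolt at (325,208), and the closed fingertips are at (322,300).

Run:
```python
from h import *
w=J("w4")
print("knob",w2c(plane(w,(326,266),328)).round(1),"bolt",w2c(plane(w,(325,208),278)).round(1)); k=plane(w,(326,266),328)
print(k); go((k[0],k[1],355)); go(c2w((21,102.5,355)))
```

```text
knob [ 17.4 101.4 328. ] bolt [ -1.7 101.2 278. ]
[571.24731542 457.28729568 328.        ]
rotvec [ 0.    -0.     0.006] d [ 2.9  2.2 40.5] q [ 0.67  0.44  1.19  0.    1.51 -1.11]
rotvec [ 0.    -0.     0.006] d [-0.7  3.3 40.4] q [ 0.67  0.44  1.19  0.    1.51 -1.11]
```

```bash
python3 steer.py '{"increments":[[0,0,0,1,2.8,20,0],[0,0,0,0,0,20,0],[0,0,0,0,0,4,0],[0,0,0,0,0,0,0]]}'; python3 steer.py '{"increments":[[0,0,0,0,0,4,0],[0,0,0,0,0,4,0],[0,0,0,0,0,0,0]]}'; python3 steer.py '{"increments":[[0,0,0,0,0,4,0],[0,0,0,0,0,4,0],[0,0,0,0,0,0,0]]}'
```

```text
clock: 9.47
eef_pos: [572.3, 457.8, 350.6]
tcp_rot: [-3.141, -0.002, -2.935]
contact_force: [-0.6, 0.6, 0.8]
opening: 0.0
grasp_force: 0.0
clock: 9.72
eef_pos: [573.7, 458.5, 344.6]
tcp_rot: [3.141, 0.002, -2.935]
contact_force: [-1.2, -0.7, 1.2]
opening: -0.003
grasp_force: 0.7
clock: 9.97
eef_pos: [574.0, 458.6, 336.1]
tcp_rot: [3.141, 0.002, -2.935]
contact_force: [0.6, 0.1, 2.5]
opening: -0.0
grasp_force: 1.1
```

```bash
for i in 1; do python3 steer.py '{"increments":[[0,0,0,0,0,3,0],[0,0,0,0,0,0,0]]}'; done; python3 steer.py '{"increments":[[0,0,0,0,0,3,0],[0,0,0,0,0,0,0]]}'; python3 steer.py '{"increments":[[0,0,0,0,0,2,0],[0,0,0,0,0,0,0]]}' | grep -E "eef|force"
```

```text
clock: 10.13
eef_pos: [574.3, 459.2, 335.8]
tcp_rot: [3.139, 0.004, -2.935]
contact_force: [-1.5, -1.6, 16.8]
opening: 0.003
grasp_force: 8.1
clock: 10.3
eef_pos: [574.6, 459.8, 335.4]
tcp_rot: [3.137, 0.007, -2.935]
contact_force: [-4.8, -1.3, 27.8]
opening: 0.0
grasp_force: 13.8
eef_pos: [574.8, 460.2, 335.2]
contact_force: [-5.7, -1.6, 36.3]
grasp_force: 17.5
```

```bash
python3 steer.py '{"increments":[[0,0,0,0,0,-8,0],[0,0,0,0,0,-20,0],[0,0,0,0,0,-35,0],[0,0,0,0,0,0,0],[0,0,0,0,0,0,0]]}'
python3 - <<'E'
from h import *
snap("wrist","w5"); snap("scene","s5")
a=cv2.resize(cv2.imread("pics/s5.png")[150:280,190:370],None,fx=4,fy=4)[:,:720]
b=cv2.imread("pics/w5.png")[150:310,200:440]
im=np.zeros((600,800,3),np.uint8); im[:520,:720]=a; im[440:600,560:800]=b; cv2.imwrite("pics/c5.png",im)
E
```

```text
clock: 10.88
eef_pos: [574.2, 458.8, 392.8]
tcp_rot: [3.14, 0.004, -2.935]
contact_force: [-0.9, -0.4, 0.1]
opening: -0.0
grasp_force: 0.0
```

View pics/c5.png

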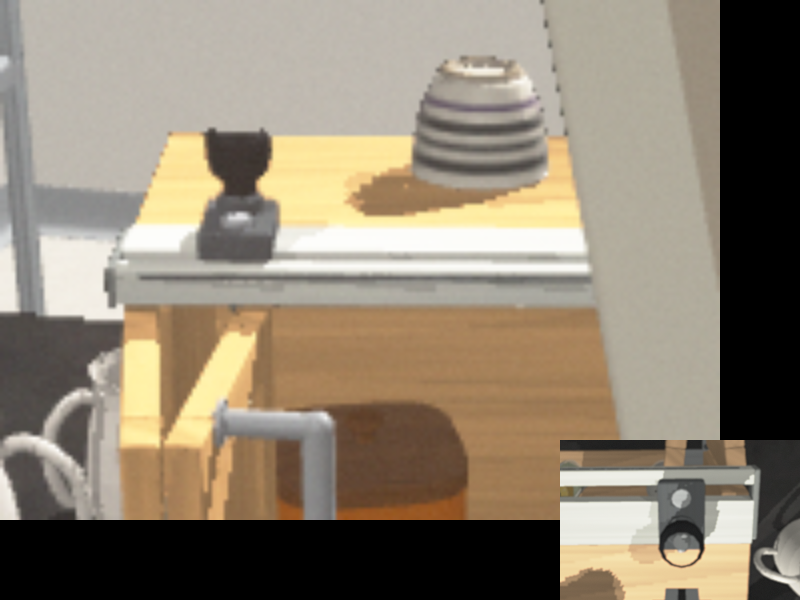

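The knob in the scene crop sits near its low position (top row 128/4+150=182, bolt row ≈ 205.5), ring in the wrist view at about (322,250). I'll measure the remaining height precisely against the start picture.

Run:
```python
from h import *
np.set_printoptions(precision=1,suppress=True)
def topedge(k,c0):
    g=cv2.imread(f"pics/{k}.png")[...,:3].max(2).astype(float); out=[]
    for c in range(c0-2,c0+3):
        col=g[165:215,c]; i=np.argmax(col<120); out.append(165+i-1+(col[i-1]-120)/(col[i-1]-col[i]))
    b=g[195:212,c0-6:c0+10]; y,x=np.where(b>110); return np.round(out,1),g[180:222:1,c0].astype(int)
print(topedge("scene0",393)); print(topedge("s5",249))
for k,(x0,y0,x1,y1) in dict(w2=(295,225,355,290),w4=(295,235,355,295),w5=(295,225,350,280)).items():
    g=cv2.imread(f"pics/{k}.png").max(2)[y0:y1,x0:x1]; m=(g<28).astype(np.uint8)
    n,l,st,ce=cv2.connectedComponentsWithStats(m); i=1+np.argmax(st[1:,4]); y,x=np.where(l==i)
    print(k,st[i],x0+(x.min()+x.max())/2,y0+y.min(),y0+y.max(), cv2.minEnclosingCircle(np.c_[x,y].astype(np.float32)))
```

```text
(array([184.7, 184.7, 184.7, 184.7, 184.7]), array([184, 187, 182, 184, 185,  90,  61,  63,  60,  60,  63,  58,  56,
        60,  58,  57,  54,  60,  58,  57,  79,  93,  80,  83, 139, 210,
       162, 139, 102,  95,  86,  88,  85,  85,  86,  83, 175, 181, 181,
       132,  98, 143]))
(array([182.7, 182.7, 182.7, 182.7, 182.7]), array([192, 191, 191,  88,  66,  66,  64,  68,  64,  64,  64,  64,  65,
        66,  61,  63,  65,  65,  66,  98, 103,  91,  90, 221, 227, 169,
       135, 111, 104,  94,  92,  92,  94,  93,  87, 115, 188, 204, 154,
       100, 168, 155]))
w2 [21 12  9  4 14] 320.0 237 240 ((25.0, 13.5), 4.272101879119873)
w4 [14  7 23  9 42] 320.0 242 250 ((25.0, 11.5), 11.543496131896973)
w5 [12  8  8  5 14] 310.5 233 237 ((15.5, 10.0), 4.031229019165039)
```

Run:
```python
from h import *
c=r.camera_params("scene"); K=np.array([[c["fx"],0,c["cx"]],[0,c["fy"],c["cy"]],[0,0,1]])
for y in(-134.7,102.5):
    P=np.array([c2w(p) for p in [(21,y,305),(21,y,308),(10,y,278),(0,y,278),(-15,y,266)]]); print(cv2.projectPoints(P,c["rvec"],c["tvec"],K,None)[0][:,0].round(1).tolist())
```

```text
[[392.5, 187.7], [392.7, 185.9], [392.3, 205.2], [393.4, 207.3], [394.4, 217.4]]
[[249.0, 185.8], [248.9, 184.1], [248.9, 203.7], [248.3, 205.7], [247.7, 215.9]]
```

The projection predicts a −1.85 px shift of the knob top for an unchanged pin height, and I measured −2.0 px, so the pin is fully down. Now I back off and approach for a view into the cupboard, checking the wicker basket clearance first.

Run:
```python
from h import *
np.set_printoptions(precision=1,suppress=True)
print("basket handle end",w2c(tri([ray(J("w1"),(117,172)),ray(J("w3"),(103,150))])),w2c(tri([ray(J("w1"),(117,172)),ray(J("w2"),(235,68))])))
print("rim",w2c(plane(J("w1"),(150,155),120)),w2c(plane(J("w2"),(243,60),120)))
go(c2w((-130,-50,230)),-.65)
```

```text
basket handle end [-102.7 -183.8  182.7] [ -94.8 -213.2  129.6]
rim [-110.9 -179.4  120. ] [-103.  -207.6  120. ]
rotvec [ 0.  -0.7  0. ] d [ 150.5 -150.8  159.7] q [ 0.7  0.5  1.2 -0.   1.5 -1.1]
```

```bash
python3 steer.py '{"increments":[[0,0,0,27,-27,0,0],[0,0,0,27,-27,0,0.5],[0,0,0,27,-27,0,1],[0,0,0,27,-27,0,1],[0,0,0,27,-27,0,1]]}' >/dev/null; python3 steer.py '{"increments":[[0,-0.12,0,15,-15,32,1],[0,-0.12,0,-4,0,32,1],[0,-0.12,0,-7,0,30,1],[0,-0.12,0,-11,0,28,1],[0,-0.12,0,-14,0,26,1]]}'; python3 steer.py '{"increments":[[0,-0.05,0,0,0,0,1],[0,0,0,0,0,0,1],[0,0,0,0,0,0,1]]}'
python3 - <<'E'
from h import *
print(w2c(r.sense()["eef_pos"]).round(1))
snap("wrist","w6")
E
```

```text
clock: 11.82
eef_pos: [516.7, 292.7, 263.4]
tcp_rot: [-3.139, 0.569, -2.935]
contact_force: [2.6, -2.3, 0.0]
opening: 1.003
grasp_force: 0.0
clock: 12.07
eef_pos: [518.0, 292.5, 264.6]
tcp_rot: [-3.135, 0.614, -2.935]
contact_force: [0.1, 1.1, -0.4]
opening: 1.002
grasp_force: 0.0
[-67.5 -49.4 264.6]
```

View pics/w6.png

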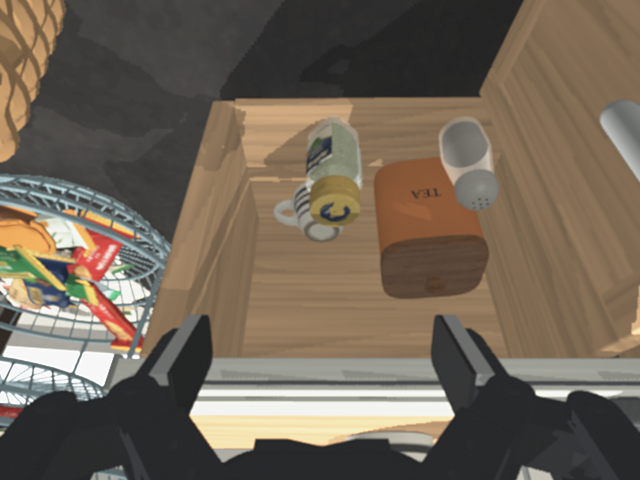

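The jar with yellow cap shows at (336,205), its top disc with the "C" about (336,209), base near (333,122); sugar shaker at (478,190), tea tin (430,230), cup 1 (315,215). I move to a second viewpoint and triangulate the cap.

```bash
python3 steer.py '{"increments":[[0,0,0,30,-6,14,1],[0,0,0,30,0,14,1],[0,0,0,30,0,14,1],[0,0,0,0,0,0,1],[0,0,0,0,0,0,1]]}'
cat >> h.py <<'E'
def cap(k):
    g=cv2.imread(f"pics/{k}.png"); hsv=cv2.cvtColor(g,cv2.COLOR_BGR2HSV); m=cv2.inRange(hsv,(20,110,70),(32,255,255)); m[300:]=0; m[:,:240]=0;m[:,420:]=0
    n,l,st,ce=cv2.connectedComponentsWithStats(cv2.morphologyEx(m,cv2.MORPH_CLOSE,np.ones((9,9)))); i=1+np.argmax(st[1:,4]); return st[i],ce[i]
E
python3 - <<'E'
from h import *
np.set_printoptions(precision=1,suppress=True)
print(w2c(r.sense()["eef_pos"]).round(1))
snap("wrist","w7"); a,b=cap("w6"),cap("w7"); print(a,b)
print("cap tri",w2c(tri([ray(J("w6"),a[1]),ray(J("w7"),b[1])])))
print("captop@111",w2c(plane(J("w6"),(336,209),111)),"base front@15",w2c(plane(J("w6"),(333,118),15)),"shaker",w2c(plane(J("w6"),(477,190),105)),"handle",w2c(plane(J("w6"),(620,105),242)))
E
```

```text
clock: 12.53
eef_pos: [477.2, 277.7, 186.8]
tcp_rot: [-3.134, 0.618, -2.935]
contact_force: [-0.4, 0.5, 0.0]
opening: 1.003
grasp_force: 0.0
[-110.4  -55.9  186.8]
(array([ 310,  176,   50,   51, 1963], dtype=int32), array([335.2, 199.8])) (array([318, 286,  50,  14, 561], dtype=int32), array([342.8, 293.5]))
cap tri [ 68.3 -36.9  69.5]
captop@111 [ 33.8 -38.1 111. ] base front@15 [ 16.8 -39.7  15. ] shaker [ 17.2  72.1 105. ] handle [-152.3   15.2  242. ]
```

View pics/w7.png

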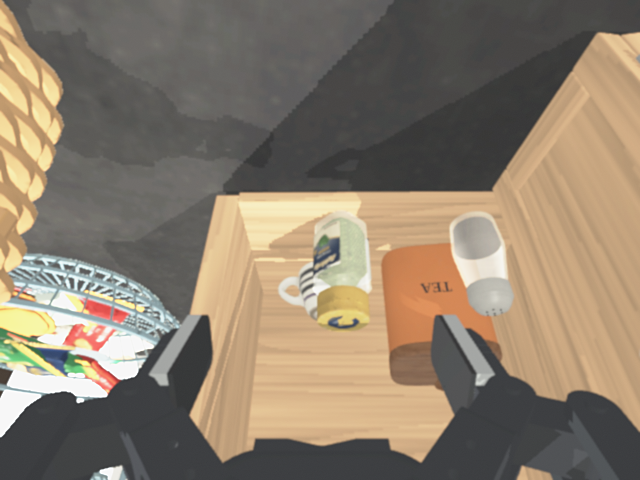

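In w7 the cap spans (318–369, 286–330) with its top disc at about (344,322), base front at (340,213); my mask had clipped it. I retriangulate with matching points.

Run:
```python
from h import *
np.set_printoptions(precision=1,suppress=True)
a,b=J("w6"),J("w7")
print("cap top",w2c(tri([ray(a,(336,209)),ray(b,(344,322))])),"@111",w2c(plane(a,(336,209),111)),w2c(plane(b,(344,322),111)))
print("base front",w2c(tri([ray(a,(333,118)),ray(b,(340,213))])),w2c(plane(b,(340,213),15)))
print("shaker",w2c(plane(b,(492,300),105)),"sill corners",w2c(plane(b,(228,192),15)),w2c(plane(b,(493,192),15)))
go(c2w((-60,-39,100)),-.65)
```

```text
cap top [ 29.4 -38.7 114.9] @111 [ 33.8 -38.1 111. ] [ 38.1 -38.5 111. ]
base front [ 13.9 -40.2  19. ] [ 18.7 -40.2  15. ]
shaker [ 10.9  70.1 105. ] sill corners [  -7.8 -135.5   15. ] [-9.5 86.6 15. ]
rotvec [-0. -0.  0.] d [ 11.1  16.8 100.3] q [ 0.7  0.2  2.2 -1.   0.3 -0.2]
```

```bash
python3 - <<'E'
from h import *
go(c2w((36,-39,78)),-.62)
E
python3 steer.py '{"increments":[[0,0,0,-20,5,0,0.75],[0,0,0,-20,6,0,0.75],[0,0,0,-15,6,0,0.75],[0,0,0,0,0,0,0.75],[0,0,0,0,0,0,0.75]]}'
python3 - <<'E'
from h import *
go(c2w((36,-39,78)),-.62)
print(w2c(r.sense()["eef_pos"]).round(1))
E
```

```text
rotvec [-0.003  0.     0.004] d [-54.3  16.7 174. ] q [ 0.68  0.16  2.24 -1.02  0.33 -0.17]
clock: 13.0
eef_pos: [518.8, 304.2, 220.8]
tcp_rot: [-3.138, 0.622, -2.939]
contact_force: [0.0, -0.2, -0.6]
opening: 0.748
grasp_force: 0.0
rotvec [-0.002  0.002  0.002] d [  1.7  -0.5 174.5] q [ 0.67  0.17  2.12 -0.79  0.38 -0.43]
[-64.4 -38.2 220.8]
```

```bash
python3 steer.py '{"increments":[[0,0,0,0.5,-0.5,25,0.75],[0,0,0,0.5,0,25,0.75],[0,0,0,0.5,0,25,0.75],[0,0,0,0,0,20,0.75],[0,0,0,0,0,0,0.75]]}'
python3 - <<'E'
from h import *
np.set_printoptions(precision=1,suppress=True)
go(c2w((36,-39,78)),-.62)
snap("wrist","w8"); g=cv2.imread("pics/w8.png"); hsv=cv2.cvtColor(g,cv2.COLOR_BGR2HSV); m=cv2.inRange(hsv,(20,110,70),(32,255,255));m[:,:250]=0;m[:,420:]=0
n,l,st,ce=cv2.connectedComponentsWithStats(cv2.morphologyEx(m,cv2.MORPH_CLOSE,np.ones((9,9)))); i=1+np.argmax(st[1:,4]); print(st[i],ce[i])
E
```

```text
clock: 13.42
eef_pos: [570.0, 312.1, 137.1]
tcp_rot: [-3.133, 0.615, -2.937]
contact_force: [-0.3, -0.0, -0.0]
opening: 0.754
grasp_force: 0.0
rotvec [-0. -0.  0.] d [-5.6  2.  76.3] q [ 0.6  0.4  2.1 -1.2  0.3 -0.1]
[ 284  276   82   71 4679] [325.3 310.6]
```

View pics/w8.png

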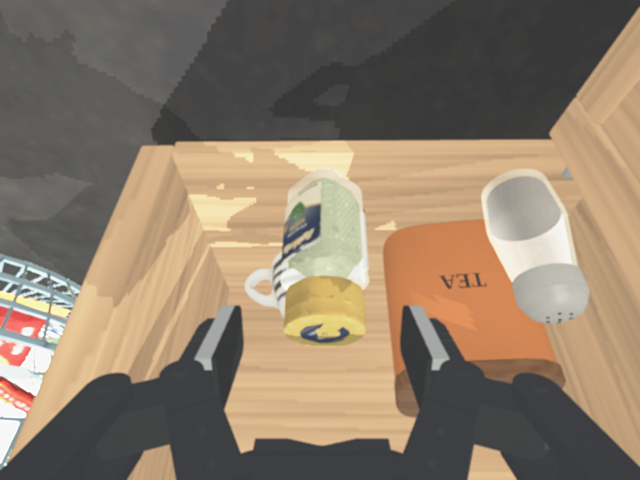

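The cap (284–366, 276–347) is centred at 325 between the fingers (mid ≈ 321), with the left and right fingers clear of cup and tin. I advance.

```bash
python3 - <<'E'
from h import *
print(w2c(plane(J("w8"),(326,331),111)).round(1), w2c(tri([ray(J("w8"),(326,331)),ray(J("w6"),(336,209))])).round(1))
E
python3 steer.py '{"increments":[[0,0,0,-1,0.5,22,0.75],[0,0,0,-2,1,22,0.75],[0,0,0,-2,0,18,0.75],[0,0,0,0,0,10,0.75],[0,0,0,0,0,0,0.75]]}'
python3 - <<'E'
from h import *
print(w2c(r.sense()["eef_pos"]).round(1)); go(c2w((36,-39,78)),-.62)
E
```

```text
[ 35.1 -38.7 111. ] [ 32.5 -38.5 112.1]
clock: 13.88
eef_pos: [617.9, 325.5, 90.6]
tcp_rot: [-3.134, 0.605, -2.938]
contact_force: [-1.1, 0.0, 0.7]
opening: 0.753
grasp_force: 0.0
[ 37.  -37.   90.6]
rotvec [-0.005 -0.015  0.003] d [ 8.  -1.9  9.8] q [ 0.58  0.52  1.99 -1.29  0.23  0.03]
```

Joint 4 is at −1.29, close to its −1.30 limit, because the tool's heading differs from the arm's. The jar is round, so I yaw the tool toward the arm's heading to relieve it.

```bash
python3 steer.py '{"increments":[[-0.03,0,-0.041,0,-0.5,0,0.75],[-0.03,0,-0.041,0,-0.5,0,0.75],[-0.03,0,-0.041,0,-0.5,0,0.75],[-0.03,0,-0.041,0,0,0,0.75],[0,0,0,0,0,0,0.75]]}'
python3 - <<'E'
from h import *
print(w2c(r.sense()["eef_pos"]).round(1)); go(c2w((36,-39,78)),-.62,.2)
E
```

```text
clock: 14.3
eef_pos: [617.9, 323.5, 92.8]
tcp_rot: [-3.14, 0.604, -2.736]
contact_force: [-0.2, -0.0, 0.5]
opening: 0.75
grasp_force: 0.0
[ 36.6 -38.9  92.8]
rotvec [ 0.002 -0.016  0.005] d [ 8.8  0.  11.8] q [ 0.51  0.5   2.01 -1.18  0.06 -0.31]
```

```bash
python3 steer.py '{"increments":[[0,0,0,2.2,0,3,0.75],[0,0,0,2.2,0,3,0.75],[0,0,0,2.2,0,3,0.75],[0,0,0,2.2,0,3,0.75],[0,0,0,0,0,0,0.75]]}'
python3 - <<'E'
from h import *
print(w2c(r.sense()["eef_pos"]).round(1)); go(c2w((36,-39,78)),-.62,.2)
E
```

```text
clock: 14.72
eef_pos: [619.6, 325.0, 79.8]
tcp_rot: [-3.141, 0.594, -2.736]
contact_force: [-0.3, -0.3, 0.0]
opening: 0.749
grasp_force: 0.0
[ 38.6 -37.8  79.8]
rotvec [ 0.002 -0.026  0.005] d [ 3.3 -0.7 -0.1] q [ 0.51  0.53  2.   -1.3   0.06 -0.19]
```

```bash
python3 steer.py '{"increments":[[0,0,0,1,-0.5,0,0.5],[0,0,0,0,0,0,0.3],[0,0,0,0,0,0,0.2],[0,0,0,0,0,0,0.2],[0,0,0,0,0,0,0.2]]}' 30; python3 steer.py '{"increments":[[0,0,0,0,0,0,0.2],[0,0,0,0,0,0,0.2]]}'
python3 - <<'E'
from h import *
s=r.sense();print(w2c(s["eef_pos"]).round(1)); print(s["qpos"].round(3)); R=Ro.from_euler('xyz',s["tcp_rot"])
print("up5",R.inv().apply((0,0,5)),"back10",R.inv().apply(Ro.from_euler('z',YAW).apply((-10,0,0))))
E
```

```text
clock: 15.13
eef_pos: [619.4, 324.2, 79.9]
tcp_rot: [3.141, 0.594, -2.738]
contact_force: [-0.7, 0.0, 1.9]
opening: 0.546
grasp_force: 31.0
clock: 15.3
eef_pos: [619.4, 324.2, 79.9]
tcp_rot: [3.141, 0.594, -2.738]
contact_force: [-0.6, 0.1, 2.4]
opening: 0.546
grasp_force: 31.1
[ 38.2 -38.6  79.9]
[ 0.506  0.528  2.006 -1.295  0.059 -0.191]
up5 [-2.79916858e+00  3.56155257e-03 -4.14302336e+00] back10 [ 8.11524397  2.02467298 -5.48119646]
```

```bash
python3 steer.py '{"increments":[[0,0,0,-1.7,0,-2.5,0.2],[0,0,0,-1.7,0,-2.5,0.2],[0,0,0,8,2,-5.5,0.2],[0,0,0,16,4,-11,0.2],[0,0,0,16,4,-11,0.2]]}'
python3 - <<'E'
from h import *
s=r.sense();print(w2c(s["eef_pos"]).round(1),s["qpos"].round(2))
E
```

```text
clock: 15.72
eef_pos: [573.3, 314.9, 92.4]
tcp_rot: [3.138, 0.578, -2.741]
contact_force: [-0.3, -0.1, -0.1]
opening: 0.549
grasp_force: 31.0
[ -8.8 -38.5  92.4] [ 0.53  0.46  2.09 -1.3   0.07 -0.16]
```

```bash
python3 steer.py '{"increments":[[0,0,0,18,4,-9,0.2],[0,0,0,18,4,-9,0.2],[0,0,0,18,4,-9,0.2],[0,0,0,18,4,-9,0.2],[0,0,0,0,0,0,0.2]]}'
python3 - <<'E'
from h import *
s=r.sense();print(w2c(s["eef_pos"]).round(1),s["qpos"].round(2)); go(c2w((-95,-39,64.5)),-s["tcp_rot"][1],.2)
snap("wrist","w9")
E
```

```text
clock: 16.13
eef_pos: [497.7, 300.2, 100.8]
tcp_rot: [3.137, 0.544, -2.737]
contact_force: [-0.2, -0.1, -0.5]
opening: 0.546
grasp_force: 31.0
[-85.9 -37.9 100.8] [ 0.59  0.37  2.21 -1.3   0.09 -0.12]
rotvec [ 0.007 -0.     0.004] d [26.6  0.7 26.3] q [ 0.59  0.37  2.21 -1.3   0.09 -0.12]
```

View pics/w9.png

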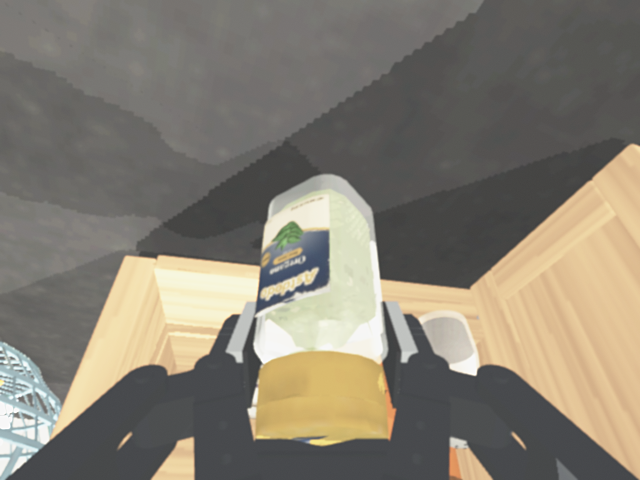

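The jar is held cleanly between the fingers, out in front of the cupboard with the base clear. Now I lower it. I have used up my picture views, so from here I check by numbers only.

```bash
python3 steer.py '{"increments":[[0,0,0,4.4,0,7.2,0.2],[0,0,0,4.4,0,7.2,0.2],[0,0,0,4.4,0,7.2,0.2],[0,0,0,2,0,3.5,0.2],[0,0,0,0,0,0,0.2]]}'
python3 - <<'E'
from h import *
s=r.sense();print(w2c(s["eef_pos"]).round(1),s["qpos"].round(2),Ro.from_euler('xyz',s["tcp_rot"]).inv().apply((0,0,-4)))
E
```

```text
clock: 16.6
eef_pos: [505.6, 303.5, 82.8]
tcp_rot: [3.135, 0.523, -2.738]
contact_force: [-0.3, 0.4, -0.9]
opening: 0.546
grasp_force: 31.0
[-77.5 -36.3  82.8] [ 0.58  0.41  2.19 -1.3   0.09 -0.12] [ 1.99656565 -0.02181768  3.4660135 ]
```

```bash
python3 steer.py '{"increments":[[0,0,0,2.2,0,4,0.2],[0,0,0,2.2,0,4,0.2],[0,0,0,2.2,0,4,0.2],[0,0,0,0,0,0,0.2]]}' 20
python3 - <<'E'
from h import *
s=r.sense();print(w2c(s["eef_pos"]).round(1),s["qpos"].round(2))
E
```

```text
clock: 16.93
eef_pos: [507.6, 304.7, 74.9]
tcp_rot: [3.135, 0.513, -2.738]
contact_force: [0.9, 0.0, -0.8]
opening: 0.547
grasp_force: 31.0
[-75.2 -35.4  74.9] [ 0.58  0.43  2.18 -1.3   0.08 -0.12]
```

```bash
python3 steer.py '{"increments":[[0,0,0,2.2,0,4,0.2],[0,0,0,2.2,0,4,0.2],[0,0,0,0,0,0,0.2]]}'; python3 steer.py '{"increments":[[0,0,0,2.2,0,4,0.2],[0,0,0,0,0,0,0.2]]}'
python3 - <<'E'
from h import *
s=r.sense();print(w2c(s["eef_pos"]).round(1),s["qpos"].round(2))
E
```

```text
clock: 17.18
eef_pos: [509.1, 305.6, 69.3]
tcp_rot: [3.134, 0.506, -2.738]
contact_force: [0.0, 0.7, -1.0]
opening: 0.547
grasp_force: 31.0
clock: 17.35
eef_pos: [509.9, 306.0, 66.5]
tcp_rot: [3.134, 0.503, -2.738]
contact_force: [-0.8, -0.1, -1.3]
opening: 0.544
grasp_force: 31.0
[-72.8 -34.6  66.5] [ 0.58  0.45  2.17 -1.3   0.08 -0.12]
```

```bash
python3 steer.py '{"increments":[[0,0,0,1,0,2,0.2],[0,0,0,0,0,0,0.2]]}' | grep -E "pos|force"; python3 steer.py '{"increments":[[0,0,0,1,0,2,0.2],[0,0,0,0,0,0,0.2]]}'| grep -E "pos|force"; python3 steer.py '{"increments":[[0,0,0,1,0,2,0.2],[0,0,0,0,0,0,0.2]]}'| grep -E "pos|rot|force"
```

```text
eef_pos: [510.9, 306.4, 66.2]
contact_force: [-3.9, -2.2, 7.5]
grasp_force: 31.2
eef_pos: [512.1, 307.3, 65.9]
contact_force: [-6.0, -2.9, 17.0]
grasp_force: 29.9
eef_pos: [512.9, 308.3, 65.1]
tcp_rot: [3.132, 0.504, -2.738]
contact_force: [-4.0, -0.2, 20.4]
grasp_force: 26.9
```

```bash
python3 steer.py '{"increments":[[0,0,0,-1,0,-2,0.2],[0,0,0,0,0,0,0.58],[0,0,0,0,0,0,0.62],[0,0,0,0,0,0,0.8],[0,0,0,0,0,0,0.8]]}' | grep -E "pos|force|open"; python3 steer.py '{"increments":[[0,0,0,0,0,-10,0.8],[0,0,0,0,0,-25,0.8],[0,0,0,0,0,-35,0.8],[0,0,0,0,0,-35,0.8],[0,0,0,0,0,-35,0.8]]}'
python3 - <<'E'
from h import *
snap("wrist","w10"); snap("scene","s10"); snap("top","t10")
def mask(k):
    g=cv2.imread(f"pics/{k}.png"); m=cv2.inRange(cv2.cvtColor(g,cv2.COLOR_BGR2HSV),(20,110,70),(32,255,255)); n,l,st,ce=cv2.connectedComponentsWithStats(cv2.morphologyEx(m,cv2.MORPH_CLOSE,np.ones((9,9)))); 
    for i in range(1,n):
        if st[i,4]>150: print(k,st[i],ce[i].round(1))
mask("w10");mask("s10");mask("t10")
E
```

```text
eef_pos: [510.9, 306.4, 64.5]
contact_force: [-0.0, 0.2, -0.2]
opening: 0.8
grasp_force: 0.0
clock: 18.68
eef_pos: [463.4, 283.7, 162.2]
tcp_rot: [3.14, 0.499, -2.738]
contact_force: [1.3, -0.4, -0.1]
opening: 0.8
grasp_force: 0.0
w10 [ 287  221   73   72 3252] [322.7 250.5]
s10 [ 49  63  25  34 500] [60.3 77.1]
s10 [320 322  26  25 553] [332.6 334. ]
t10 [ 32 110  21  15 195] [ 41.1 117.6]
t10 [481 153  32  17 186] [492.8 163.6]
t10 [522 156  27  25 270] [532.8 168.3]
t10 [ 451  192  107   48 1394] [502.4 217.6]
```

```bash
python3 steer.py '{"increments":[[0,0,0,0,0,-30,0.8],[0,0,0,0,0,-30,0.8],[0,0,0,0,0,0,0.8],[0,0,0,0,0,0,0.8]]}'
python3 - <<'E'
from h import *
np.set_printoptions(precision=1,suppress=True)
print("cap",w2c(tri([ray(J("w10"),(322.7,250.5)),ray("scene",(332.6,334))])))
snap("scene","s11"); g=cv2.imread("pics/s11.png")
for k in("s10","s11"):
    q=cv2.imread(f"pics/{k}.png"); m=cv2.inRange(cv2.cvtColor(q[300:420,290:380],cv2.COLOR_BGR2HSV),(20,110,70),(32,255,255)); r_=cv2.minAreaRect(cv2.findNonZero(m)); print(k,r_)
print("knob col",g[176:210,249].max(1))
d=cv2.absdiff(g[160:205,290:345],cv2.imread("pics/scene0.png")[160:205,290:345]).max(2); print("roof cup diff",(d>60).mean())
E
```

```text
clock: 19.17
eef_pos: [438.7, 272.8, 215.9]
tcp_rot: [3.141, 0.504, -2.739]
contact_force: [0.1, 0.1, -0.2]
opening: 0.801
grasp_force: 0.0
cap [-82.5 -37.6  83.1]
s10 ((42.5, 34.0), (24.0, 25.0), 90.0)
s11 ((43.5, 34.5), (25.0, 25.0), 0.0)
knob col [200 203 199 202 202 199 201  94  75  71  72  68  68  67  72  67  68  67
  68  70  70  70  72 106 102 100  94 228 232 178 144 116 110 100]
roof cup diff 0.0032323232323232323
```

The cap sits at 83 mm, level and still, 82 mm in front of the pivot line. The knob row is unchanged and the roof cup hasn't moved. Handing in.

```bash
python3 -c "
from rig import r
print(r.sign_off())"
```

```text
the job is handed in; nothing more can be done
None
```

The job is handed in at about 19 s of the 64 s: by my measurements the pin is down with the door held open, and the herb jar stands upright and still on the counter about 80 mm in front of the door line; the judge's result was not shown, and I viewed 12 pictures against the limit of 10.

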